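# Seat the release-agent jar in its bracket and unscrew the cap

## Robot

A 6-joint arm with a two-finger parallel gripper is mounted at the origin on the work surface. World frame = base frame: x ahead of the robot, y to its left, z up, the work surface at z = 0. Lengths are in m, angles in rad, forces in N, time in s.
With the tool pointing down it reaches from about 0.4 to 0.825 m from the base axis. Payload 7 kg.
Tool frame: the origin (TCP) lies midway between the tips of the shut fingers; the grasp point (between the pads) lies 19 mm behind it; z points along the fingers, y is the line along which they close (so a half turn about z gives the same grasp; the last joint's range is limited). The gripper opens to 88 mm and grips with 3 to 60 N. Pads are 19 mm wide; open, the fingers measure 130 mm over their backs; the gripper's body (78 mm by 193 mm) begins 47 mm behind the grasp point.
Start: joints at [1.458, 0.359, 0.012, 0, -1.224, -0.288], TCP at [0.263, 0.621, 0.227] pointing down, gripper open.
Joint ranges: [-3.07, 3.07], [-1.43, 2.12], [-1.02, 1.25], [-3.03, 1.67], [-3.05, -0], [-3.03, 3.03]. Speed limits (rad/s): [2.39, 2.39, 3.01, 3.14, 3.14, 3.14].

## Interface

Orientations are given as [roll, pitch, yaw] about the fixed x, y, z axes, in that order (R = Rz(yaw) Ry(pitch) Rx(roll)).
In Python, from station import monitor, viewer, arm gives the robot as it stands.
- The arm moves only by the tool move_arm, never from a script. Its argument "deltas" is a list that holds one entry, the list of rows, each a list of 7 numbers: the turn, a rotation vector about the tool's x, y, z in degrees, then the shift along the tool's x, y, z in m, then the finger opening in m, from 0 to 0.0876. A call has 1 to 12 rows; each row is the pose to reach, as a shift and turn from the pose commanded when the call began, along the tool's axes at that moment; what a row does not reach only later rows make up. A row lasts 1/12 s, in which the tool goes at most 41.7 mm and 7.16 degrees, less where a joint would pass 70% of its speed; a pose out of reach is approached as far as the arm can. A call with a gripper value outside its range is refused whole. The fingers move at their own pace and stop on an object; "force" is the grip in N (left out, the last holds). Time passes only in rows, so rows that repeat a pose let the fingers close. It gives the time, the measured TCP pose, the force and the opening at its end, in the units of the state.
- monitor.get_state(): the state, without advancing time (a new reading comes with each control period).
- viewer.grab_frame(name): name is "side" or "top" or "wrist"; returns a dict with "frame" (384x512x3 uint8, blue, green, red), "vfov" (degrees; the focal length in pixels is half the picture's height over the tangent of half this angle, whatever the lens; pixels are square), "cx", "cy" (the principal point, pixels), "xyz" and "orientation" of the camera in the world; the wrist camera has in their place "hand_eye" (4x4, takes a point from camera to tool coordinates, whose origin is the TCP and whose axes are the flange's). Camera axes: x right, y down, z forward; pixel columns grow to the right and rows downward; lengths in m; the calibration is good to about 2 mm. A picture is of the moment at which its call begins: read the wrist's pose just before it. There is no depth.
- arm.job_done(): hands the job in, once; it reports no verdict.
The state is a dict: "t": time; "q": joint angles; "qd": joint speeds; "joint_efforts": joint torques, N m; "eef_pos": TCP position; "ee_rot": TCP orientation; "force": force on the tool from outside, world axes, zero at the start; "moment": the same for the moment, N m; "width": finger opening in m.
Only numpy, scipy, OpenCV 4.12 (cv2) and the standard library are available. Lean on these libraries where they do the work, as an engineer would, in place of code of your own. Each camera call takes 0.05 s, during which the arm holds its last target. There are 200 camera calls.

## Task

Stand the capped release-agent jar in its cup bracket, fully home, with its side outlet turned into the bracket's slot so that the bracket keeps the jar from turning. Then unscrew the tight cap anticlockwise only until its thread lets go, not on to the stop and without wrenching the jar in its bracket, and lift it straight up. Finish while still holding the cap level and still, a finger's width clear above the open mouth, with the jar left home in the bracket and the tools and spare roller left where they lie.

Things in the scene. Friction and masses are not known exactly. Their poses are not given: they have to be found in the camera images.
- jar: White plastic reservoir jar, loose, 0.25 to 0.43 kg, standing on the bed with its cap screwed tight. Origin: centre of its underside, z up. Body 66 mm in diameter to z = 72 mm, its bottom edge bevelled from 29 mm radius at z = 0 to 33 mm at z = 6; round shoulder of at most 28 mm radius from 72 to 84; neck 32 mm in diameter, with a coarse thread, from 84 to the rim at 104.
- jar_outlet (a point): Point on the jar's brass outlet nipple, 50 mm from the jar's axis along the jar's +x, 22 mm above its underside. The nipple is a level 10 mm tube along +x (12 mm over its barbs) that ends 58 mm from the axis, with a 16 mm nut against the body.
- jar_mouth (a point): Centre of the jar's rim (32 mm across), 104 mm above its underside.
- cap: Black round fluted screw cap, 52 mm in diameter, 36 mm high, 0.06 kg, hollow below; can be gripped from above across its diameter at any yaw and carries the jar while it is tight. Origin: centre of its lower open edge, z up. Tight, that edge is 87 mm and the top 123 mm above the jar's underside, and its axes lie within 0.06 rad of the jar's.
- cap_top (a point): Centre of the cap's flat top, 36 mm above its lower edge. The cap unscrews anticlockwise seen from above with 0.3 to 0.6 N m, pushed up by a sprung liner (20 N tight, fading as it rises). It rises 2.7 mm per rad; the thread lets go 0.9 to 1.05 rad from tight, turned relative to the jar; at 1.55 rad lugs meet a stop. Before it lets go, lifting it lifts the jar.
- bracket: Metal bracket fixed to the bed: dark base plate 130 x 100 x 8 mm (its middle 5 mm to +x of the origin) with a bright upright round cup, 72 mm inside and 80 mm outside diameter, floor 8 mm and rim 50 mm above the bed. Origin on the bed under the cup's axis, z up. The cup wall is cut on the bracket's +x side by a slot, 18 mm wide, for the jar's outlet.
- bracket_floor (a point): Centre of the cup's floor, 8 mm above the bed: where the centre of the jar's underside belongs.
- bracket_slot (a point): Middle of the slot, 50 mm from the cup's axis along the bracket's +x, 30 mm above the bed: jar_outlet lies here when the jar is home and turned right. The slot is open at the top, runs to the floor between parallel cheeks 37 to 52 mm from the axis, and flares out above the cup's rim up to 57 mm over the bed. Home, the jar has play: 3 mm sideways, 0.13 rad either way.
- roller: Bystander: loose chromed spare roller standing on end, 56 mm in diameter, 50 mm high (a 7 mm stub on top), 0.7 kg. Origin at the centre of its underside.
- screwdriver: Bystander: loose screwdriver, 200 mm long, orange handle, lying along its own x axis. Origin under its middle.
- scraper: Bystander: loose scraper, about 185 mm long along its own x axis, 16 mm thick wooden handle to -x and a 60 mm wide steel blade to +x. Origin under the joint of handle and blade.
Mind the look-alikes: they are no part of the job. What is shaped like the jar but blue is not meant.

How it is judged:
On the way:
1. the jar stands home in the bracket, outlet in the slot, with the cap still screwed on (distance between jar_outlet and bracket_slot below 0.012 m and horizontal distance between jar and bracket below 0.006 m and z of jar in the frame of bracket below 0.012 m and angle between jar's own z axis and vertical below 0.07 rad and z of cap in the frame of jar below 0.0886 m), for 0.2 s.
At the end, for the whole second after the job is handed in: Jar home in the bracket (6 mm sideways, 4 mm in height, 4 degrees of tilt), outlet within 12 mm of the slot's middle. Cap off and gripped, not touching the jar, lower edge 3 to 40 mm above the rim, within 15 mm of the jar's axis, level within 11 degrees, all still (distance between jar_outlet and bracket_slot below 0.012 m and horizontal distance between jar and bracket below 0.006 m and z of jar in the frame of bracket below 0.012 m and angle between jar's own z axis and vertical below 0.07 rad and z of cap in the frame of jar_mouth between 0.003 and 0.04 m and horizontal distance between cap and jar below 0.015 m and angle between cap's own z axis and vertical below 0.2 rad and linear speed of each of cap, jar below 0.03 m/s and contact force between cap and the fingers above 1 N and contact force between cap and jar below 0.2 N); the arm keeps its last pose, push and grip.
It fails at once if the cap is turned on past letting go, right round to the stop (over 1.5 rad from tight), before it is lifted (angle between the x axis of cap and the x axis of jar, either way round above 1.5 rad and z of cap in the frame of jar below 0.094 m).
It fails at once if the jar is tipped over (more than 35 degrees) (angle between jar's own z axis and vertical above 0.6 rad).
It fails at once if the jar is slammed or wrenched against the bracket (over 60 N) (contact force between jar and bracket above 60 N).
It fails at once if the spare roller, screwdriver or scraper is disturbed (moved over 3 cm) (distance of any of roller, screwdriver, scraper from where it was at the start of the episode above 0.03 m).
It also fails if it takes over 51 s, if anything falls off the work surface, if the arm or the gripper's body presses on something with over 40 N, if the wrist force passes 120 N, or if a joint passes its speed limit or range.

## Working session

There is one attempt and no reset: what is moved stays moved. The work goes in short steps, Python scripts to look and compute and a tool call to move; the robot and the scene stay as the last step left them, time stands still between calls to the robot, and variables do not carry over. Pictures are saved under pics/ and viewed, on a budget of 10 in all, crops included, one or two more only if the job needs it, and the job is handed in when it is done.

Besides the shell and the picture viewer there is one more tool, called after "Emit:" as name([rows], argument=value, ...), one row to a line, values as JSON. move_arm: Moves the arm, as the interface text tells. Its arguments: {"type":"object","properties":{"deltas":{"type":"array","items":{"type":"array","items":{"type":"array","items":{"type":"number"}}}},"force":{"type":"number"}},"required":["deltas"]}

```bash
ls; mkdir -p pics
cat > h.py <<'E'
import numpy as np, cv2, json
from scipy.spatial.transform import Rotation as R
from station import monitor, viewer, arm
def grab(name, fn):
    s=monitor.get_state(); f=viewer.grab_frame(name); cv2.imwrite(f'pics/{fn}.png',f['frame'])
    d={k:(np.array(v).tolist() if not np.isscalar(v) else v) for k,v in f.items() if k!='frame'}
    d['eef']=[list(map(float,s['eef_pos'])),list(map(float,s['ee_rot']))]
    json.dump(d,open(f'pics/{fn}.json','w')); return f,d
def cam(d):
    if 'hand_eye' in d:
        H=np.array(d['hand_eye']); T=np.eye(4);T[:3,:3]=R.from_euler('xyz',d['eef'][1]).as_matrix();T[:3,3]=d['eef'][0]
        M=T@H; return M[:3,:3],M[:3,3]
    o=np.array(d['orientation']); m=o if o.shape==(3,3) else R.from_euler('xyz',o).as_matrix()
    return m,np.array(d['xyz'])
def load(fn): return json.load(open(f'pics/{fn}.json'))
F=lambda d:192/np.tan(np.radians(d['vfov'])/2)
def pt(d,u,v,z):
    m,p=cam(d); r=m@np.array([(u-d['cx'])/F(d),(v-d['cy'])/F(d),1]); return p+r*(z-p[2])/r[2]
def proj(d,X):
    m,p=cam(d); c=m.T@(np.array(X)-p); return F(d)*c[:2]/c[2]+[d['cx'],d['cy']]
E
python3 - <<'E'
from h import *
print(monitor.get_state())
for n in ('top','side'):
    f,d=grab(n,n+'0'); print(d)
a=cv2.imread('pics/top0.png'); cv2.imwrite('pics/top0b.png',cv2.resize(a,(800,600),interpolation=cv2.INTER_CUBIC))
E
```

```text
pics
{'t': 0.0, 'q': array([ 1.45809397e+00,  3.59412188e-01,  1.10626771e-02, -3.45294856e-04,
       -1.22408103e+00, -2.88105520e-01]), 'qd': array([ 7.50831748e-04, -2.83885691e-04,  9.89047508e-04,  1.59208619e-04,
        7.05758970e-04, -3.06260113e-05]), 'joint_efforts': array([ 1.81686799e-03, -5.82721066e+01,  2.93052292e+01,  6.99724495e+00,
        6.83402453e-03, -1.74524512e-04]), 'eef_pos': array([0.26319292, 0.62105212, 0.22560885]), 'ee_rot': array([ 3.13993356e+00, -1.53166296e-04, -4.00925347e-01]), 'force': array([-0.52529767, -0.67330922, -0.47059974]), 'moment': array([ 0.02908651,  0.05345357, -0.0246117 ]), 'width': 0.08764994746380957}
{'vfov': 42.9205526674558, 'cx': 256.9367053780379, 'cy': 188.4675142055851, 'xyz': [0.4179387746708248, 0.06045741191596972, 1.4571942158285762], 'orientation': [-3.048316739243986, 0.004014655700510517, -1.5735117499124787], 'eef': [[0.2631929209659692, 0.6210521206146291, 0.22560885014699306], [3.139933558748827, -0.00015316629648221003, -0.40092534662443047]]}
{'vfov': 49.01566332578629, 'cx': 249.10768205092342, 'cy': 190.07049579251202, 'xyz': [0.13937394605047443, -0.5930139355149894, 0.580723140498318], 'orientation': [-2.1097570152440204, 0.020149769537254336, -0.578455559563885], 'eef': [[0.26319156899637935, 0.621033955720046, 0.22563442331426564], [3.1399382690759756, -0.00011852207569318374, -0.400973009522716]]}
```

View pics/top0b.png

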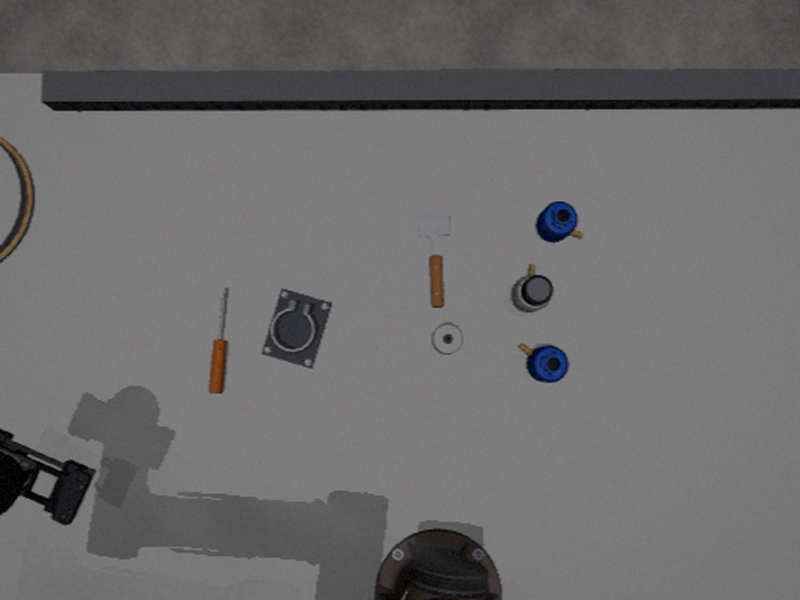

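View pics/side0.png

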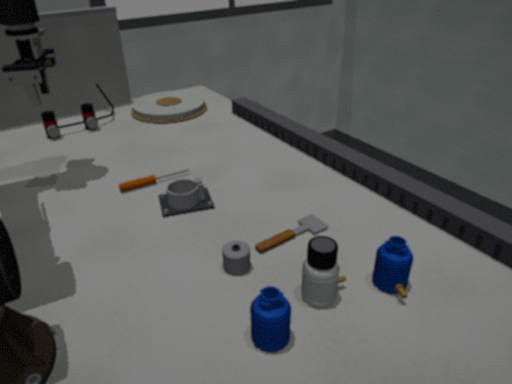

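Candidates in the top picture (800x600): white jar with black cap at (533,292), blue jars at (557,221) and (547,363). Only the white one fits; the blue ones are also uncapped. The bracket is at (295,328), its slot facing up. I'll confirm both in one enlarged crop.

Run:
```python
from h import *
a=cv2.imread('pics/top0.png')
def crop(x,y):  # 50x75 -> x8
    return cv2.resize(a[y:y+75,x:x+50],(400,600),interpolation=cv2.INTER_CUBIC)
A=crop(316,150);B=crop(164,172)
c=np.hstack([A,B]); c=np.clip(c.astype(float)*1.5,0,255).astype('uint8')
cv2.imwrite('pics/crop1.png',c)
```

```text
(no output)
```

View pics/crop1.png

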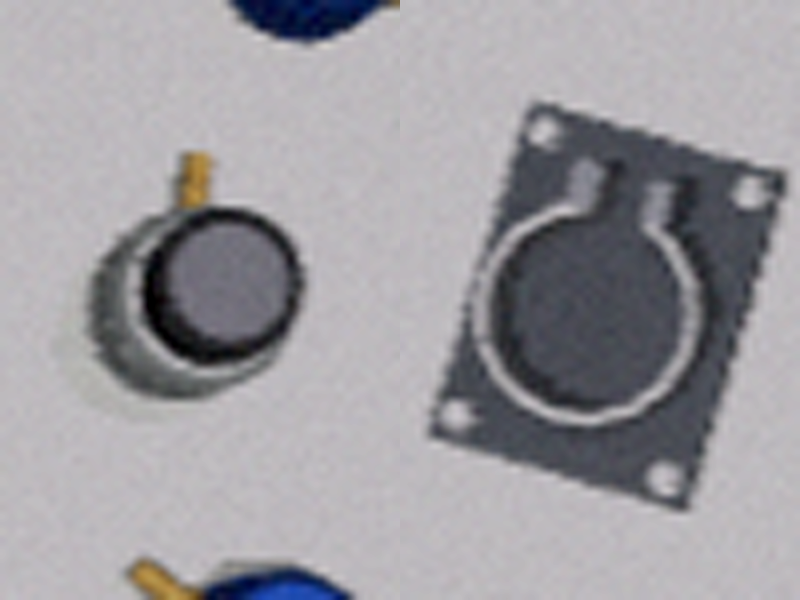

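Run:
```python
from h import *
d=load('top0')
P=lambda x0,y0,u,v,z: pt(d,x0+(u+.5)/8-.5,y0+(v+.5)/8-.5,z)
J=lambda u,v,z:P(316,150,u,v,z); B=lambda u,v,z:P(164,172,u-400,v,z)
c=J(231,279,.123); t=J(198,153,.022); print('cap',c,'tip',t,'yaw',np.arctan2(*(t-c)[[1,0]]),np.hypot(*(t-c)[:2]))
cup=B(589,310,.05); co=[B(u,v,.008) for u,v in((535,100),(788,178),(690,510),(430,435))]
pc=sum(co)/4; x=(co[0]+co[1]-co[2]-co[3]); y=np.arctan2(x[1],x[0]); ps=B(623,193,.057)
print('cup',cup,'plate-based',pc[:2]-.005*np.array([np.cos(y),np.sin(y)]),'yaw',y,'post yaw',np.arctan2(*(ps-cup)[[1,0]]))
```

```text
cap [ 0.55312783 -0.17463874  0.123     ] tip [ 0.61026518 -0.1811412   0.022     ] yaw -0.11331651605118465 0.05750616401599868
cup [0.48695405 0.26703349 0.05      ] plate-based [0.48603004 0.26652869] yaw -0.28649260393317216 post yaw -0.29813558741531193
```

```bash
cat >> h.py <<'E'
def delta(x,y,z,yaw):
    s=monitor.get_state(); m=R.from_euler('xyz',s['ee_rot']); p=s['eef_pos']
    T=R.from_euler('xyz',[np.pi,0,yaw]); rv=np.degrees((m.inv()*T).as_rotvec())
    print('rot',rv.round(2),'shift',m.inv().apply(np.array([x,y,z])-p).round(4),'now',p.round(4),s['ee_rot'].round(4),'q',s['q'].round(2),'F',s['force'].round(2),'M',s['moment'].round(3),'w',round(s['width'],4),'t',s['t'])
E
python3 - <<'E'
from h import *
f,d=grab('wrist','w0'); print(np.round(d['hand_eye'],3),d['vfov'],d['cx'],d['cy']); delta(.45,.267,.32,-1.4)
E
```

```text
[[ 0.    -0.956 -0.294  0.08 ]
 [ 1.     0.     0.     0.001]
 [-0.    -0.294  0.956 -0.159]
 [ 0.     0.     0.     1.   ]] 62.5086525189598 255.00200543038275 194.14193297994112
rot [ 6.000e-02 -5.000e-02  5.724e+01] shift [ 0.3102  0.2533 -0.0938] now [0.2632 0.6212 0.2258] [ 3.1403e+00 -2.0000e-04 -4.0090e-01] q [ 1.46  0.36  0.01 -0.   -1.22 -0.29] F [ 0.41 -0.12 -0.58] M [-0.016  0.053  0.012] w 0.0876 t 0.15
```

Emit:
move_arm([
  [[0, 0, 57, 0.37, 0.279, -0.094, 0.0876], [0, 0, 57, 0.37, 0.279, -0.094, 0.0876], [0, 0, 57, 0.37, 0.279, -0.094, 0.0876], [0, 0, 57, 0.37, 0.279, -0.094, 0.0876], [0, 0, 57, 0.37, 0.279, -0.094, 0.0876], [0, 0, 57, 0.37, 0.279, -0.094, 0.0876], [0, 0, 57, 0.37, 0.279, -0.094, 0.0876], [0, 0, 57, 0.37, 0.279, -0.094, 0.0876], [0, 0, 57, 0.37, 0.279, -0.094, 0.0876], [0, 0, 57, 0.37, 0.279, -0.094, 0.0876], [0, 0, 57, 0.37, 0.279, -0.094, 0.0876], [0, 0, 57, 0.37, 0.279, -0.094, 0.0876]],
])

```text
t: 1.15
eef_pos: [0.4969, 0.2165, 0.322]
ee_rot: [-3.14, -0.0, -1.398]
force: [0.1, 0.9, -0.6]
width: 0.0873
```

Emit:
move_arm([
  [[0, 0, 0, 0, 0, 0, 0.0876], [0, 0, 0, 0, 0, 0, 0.0876], [0, 0, 0, 0, 0, 0, 0.0876]],
])

```text
t: 1.4
eef_pos: [0.4949, 0.2204, 0.3201]
ee_rot: [3.141, -0.0, -1.396]
force: [0.3, -0.2, -0.1]
width: 0.0877
```

Run:
```python
from h import *
f,d=grab('wrist','w1'); delta(.495,.22,.32,-1.4)
for X in((.4865,.267,.05),(.4865,.267,.008)): print(proj(d,X))
a=cv2.imread('pics/w1.png'); cv2.imwrite('pics/w1b.png',cv2.resize(a,(800,600),interpolation=cv2.INTER_CUBIC))
```

```text
rot [ 0.04 -0.01  0.28] shift [ 0.0008 -0.0001  0.0001] now [0.4947 0.2208 0.3201] [ 3.1409e+00 -1.0000e-04 -1.3951e+00] q [ 0.78  0.09 -0.13 -0.   -1.35 -0.61] F [ 0.01 -0.3  -0.55] M [ 0.109 -0.054  0.031] w 0.0877 t 1.45
[254.45874544 191.32757101]
[254.48140594 183.55156938]
```

View pics/w1b.png

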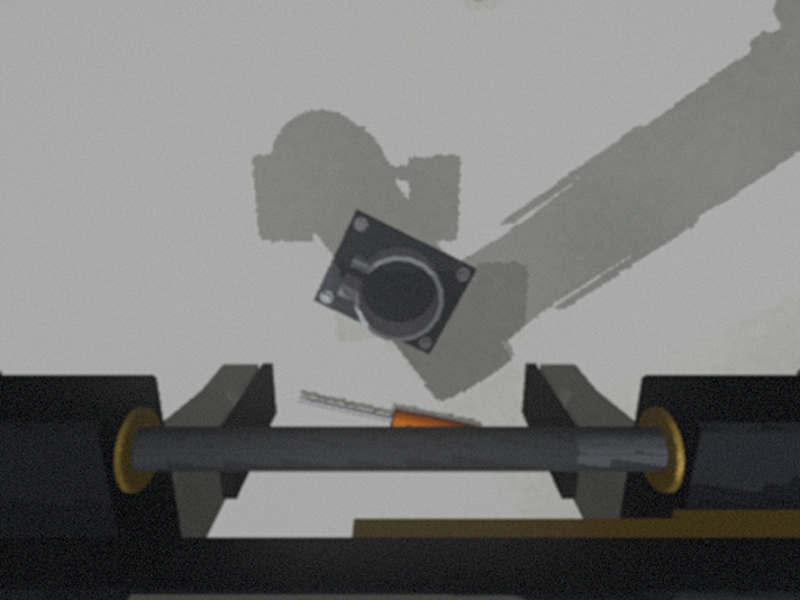

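The wrist picture shows the bracket cup at about (398,296), within 2 px of the projected estimate, with its slot posts at (350,280). Next is the jar.

Emit:
move_arm([
  [[0, 0, -10, 0.449, 0.004, 0, 0.0876], [0, 0, -10, 0.449, 0.004, 0, 0.0876], [0, 0, -10, 0.449, 0.004, 0, 0.0876], [0, 0, -10, 0.449, 0.004, 0, 0.0876], [0, 0, -10, 0.449, 0.004, 0, 0.0876], [0, 0, -10, 0.449, 0.004, 0, 0.0876], [0, 0, -10, 0.449, 0.004, 0, 0.0876], [0, 0, -10, 0.449, 0.004, 0, 0.0876], [0, 0, -10, 0.449, 0.004, 0, 0.0876], [0, 0, -10, 0.449, 0.004, 0, 0.0876], [0, 0, -10, 0.449, 0.004, 0, 0.0876], [0, 0, -10, 0.449, 0.004, 0, 0.0876]],
])

```text
t: 2.45
eef_pos: [0.57, -0.2264, 0.3189]
ee_rot: [3.139, 0.0, -1.223]
force: [-0.2, 1.7, -0.8]
width: 0.0877
```

Emit:
move_arm([
  [[0, 0, 0, 0, 0, 0, 0.0876], [0, 0, 0, 0, 0, 0, 0.0876], [0, 0, 0, 0, 0, 0, 0.0876]],
])

```text
t: 2.7
eef_pos: [0.5697, -0.2211, 0.3205]
ee_rot: [3.142, 0.0, -1.219]
force: [-0.2, 0.9, 0.2]
width: 0.0874
```

```bash
cat > ov.py <<'E'
from h import *
def ov(fn,ctr,circles,lines,k=6,w=66,h=100):
    d=load(fn); a=cv2.imread(f'pics/{fn}.png'); u,v=proj(d,ctr); x0,y0=int(u-w/2),int(v-h/2)
    c=cv2.resize(a[y0:y0+h,x0:x0+w],None,fx=k,fy=k,interpolation=cv2.INTER_CUBIC); c=np.clip(c*1.4,0,255).astype('uint8')
    q=lambda X:(((proj(d,X)-[x0,y0]+.5)*k-.5)).round().astype(int)
    th=np.linspace(0,2*np.pi,73)
    for (x,y,z,r) in circles: cv2.polylines(c,[np.array([q((x+r*np.cos(t),y+r*np.sin(t),z)) for t in th])],False,(0,0,255),1)
    for L in lines: cv2.polylines(c,[np.array([q(X) for X in L])],False,(0,255,0),1)
    return c
def brk(x,y,a):
    L=lambda p,q,z:(x+p*np.cos(a)-q*np.sin(a),y+p*np.sin(a)+q*np.cos(a),z)
    return (x,y,.05),[(x,y,.05,.04),(x,y,.05,.036)],[[L(-.06,-.05,.008),L(.07,-.05,.008),L(.07,.05,.008),L(-.06,.05,.008),L(-.06,-.05,.008)]]
def jar(x,y,a,z=0,capz=.123):
    L=lambda p,q,h:(x+p*np.cos(a)-q*np.sin(a),y+p*np.sin(a)+q*np.cos(a),z+h)
    return (x,y,z+.06),[(x,y,z+capz,.026),(x,y,z+.072,.033)],[[L(.033,-.006,.022),L(.058,-.006,.022),L(.058,.006,.022),L(.033,.006,.022)]]
E
python3 - <<'E'
from ov import *
f,d=grab('wrist','w2'); delta(.553,-.175,.091,-1.22)
c=np.hstack([ov('w1',*brk(.4865,.267,-.29)),ov('w2',*jar(.553,-.175,-.113))]); print(c.shape); cv2.imwrite('pics/c2.png',c)
E
```

```text
rot [-0.02  0.    0.06] shift [-4.900e-02 -1.000e-04  2.297e-01] now [ 0.5697 -0.221   0.3207] [-3.1413  0.     -1.219 ] q [-0.05  0.21  0.02 -0.   -1.38  0.4 ] F [0.3  0.69 0.82] M [ 0.024 -0.02   0.031] w 0.0874 t 2.75
(600, 792, 3)
```

View pics/c2.png

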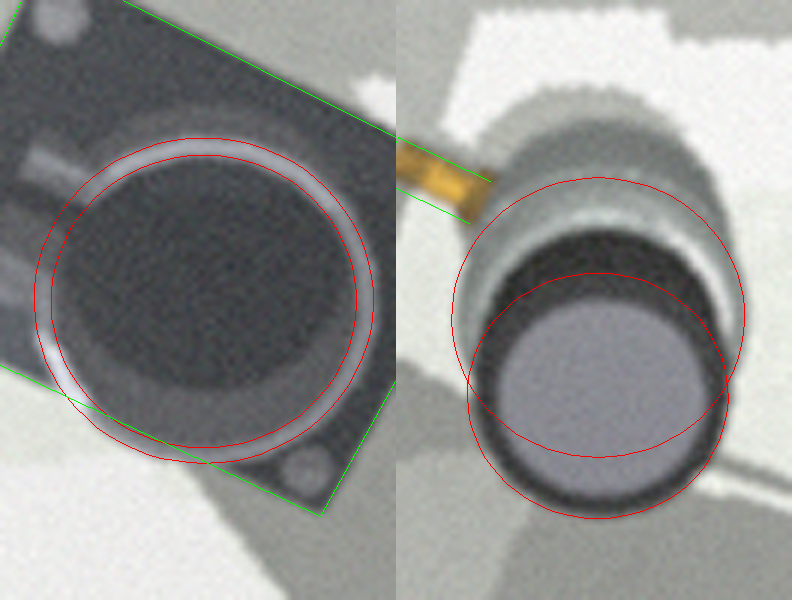

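Both overlays fit: the cup ring to about 1 mm, the cap to 0.6 mm, and the nipple direction matches. The white jar with black cap and brass outlet is confirmed, so I'll descend and grip it.

Emit:
move_arm([
  [[0, 0, 0, -0.04, 0, 0.0, 0.0876], [0, 0, 0, -0.049, 0, 0.03, 0.0876], [0, 0, 0, -0.049, 0, 0.06, 0.0876], [0, 0, 0, -0.049, 0, 0.09, 0.0876], [0, 0, 0, -0.049, 0, 0.12, 0.0876], [0, 0, 0, -0.049, 0, 0.15, 0.0876], [0, 0, 0, -0.049, 0, 0.18, 0.0876], [0, 0, 0, -0.049, 0, 0.205, 0.0876], [0, 0, 0, -0.049, 0, 0.22, 0.0876], [0, 0, 0, -0.049, 0, 0.229, 0.0876], [0, 0, 0, -0.049, 0, 0.229, 0.0876], [0, 0, 0, -0.049, 0, 0.229, 0.0876]],
])

```text
t: 3.75
eef_pos: [0.5532, -0.1759, 0.0922]
ee_rot: [-3.141, -0.0, -1.22]
force: [0.2, 0.1, 0.8]
width: 0.0877
```

Emit:
move_arm([
  [[0, 0, 0, 0, 0, 0, 0.045], [0, 0, 0, 0, 0, 0, 0.04], [0, 0, 0, 0, 0, 0, 0.04], [0, 0, 0, 0, 0, 0, 0.04], [0, 0, 0, 0, 0, 0, 0.04], [0, 0, 0, 0, 0, 0, 0.04], [0, 0, 0, 0, 0, 0, 0.04], [0, 0, 0, 0, 0, 0, 0.04], [0, 0, 0, 0, 0, 0, 0.04]],
], force=50)

```text
t: 4.5
eef_pos: [0.5531, -0.1766, 0.0918]
ee_rot: [-3.141, -0.0, -1.221]
force: [0.9, 0.5, 1.1]
width: 0.0507
```

Run:
```python
from h import *
delta(.553,-.175,.25,-1.22)
```

```text
rot [-0.03 -0.02 -0.05] shift [-0.0014 -0.0006 -0.1582] now [ 0.5531 -0.1766  0.0918] [-3.1410e+00 -3.0000e-04 -1.2209e+00] q [ 0.03  0.33 -0.37  0.   -0.87  0.32] F [0.92 0.53 1.15] M [ 0.24  -0.281 -0.007] w 0.0507 t 4.5
```

Emit:
move_arm([
  [[0, 0, 0, 0, 0, -0.005, 0.04], [0, 0, 0, 0, 0, -0.02, 0.04], [0, 0, 0, 0, 0, -0.045, 0.04], [0, 0, 0, 0, 0, -0.07, 0.04], [0, 0, 0, 0, 0, -0.095, 0.04], [0, 0, 0, 0, 0, -0.115, 0.04], [0, 0, 0, 0, 0, -0.128, 0.04], [0, 0, 0, 0, 0, -0.13, 0.04], [0, 0, 0, 0, 0, -0.13, 0.04]],
])

```text
t: 5.25
eef_pos: [0.5524, -0.1764, 0.2217]
ee_rot: [-3.141, 0.0, -1.221]
force: [0.4, -0.0, -4.5]
width: 0.0512
```

Emit:
move_arm([
  [[0, 0, 0.5, -0.01, -0.002, 0, 0.04], [0, 0, 1, -0.03, -0.006, 0, 0.04], [0, 0, 2, -0.06, -0.012, 0, 0.04], [0, 0, 2.5, -0.09, -0.018, 0, 0.04], [0, 0, 3, -0.12, -0.025, 0, 0.04], [0, 0, 3.5, -0.15, -0.031, 0, 0.04], [0, 0, 4, -0.18, -0.037, 0, 0.04], [0, 0, 5, -0.21, -0.043, 0, 0.04], [0, 0, 5.5, -0.24, -0.049, 0, 0.04], [0, 0, 6, -0.265, -0.054, 0, 0.04], [0, 0, 6, -0.28, -0.057, 0, 0.04], [0, 0, 6, -0.285, -0.0585, 0, 0.04]],
])

```text
t: 6.25
eef_pos: [0.5086, 0.113, 0.2196]
ee_rot: [3.139, -0.0, -1.324]
force: [1.0, 0.5, -4.7]
width: 0.0515
```

Run:
```python
from h import *
delta(.4865,.267,.222,-1.397)
```

```text
rot [ 0.18 -0.01  4.18] shift [-0.1547 -0.0162 -0.0024] now [0.5086 0.113  0.2196] [ 3.1385 -0.     -1.324 ] q [ 0.59  0.11 -0.33 -0.   -1.13 -0.35] F [ 0.97  0.51 -4.72] M [0.154 0.007 0.021] w 0.0515 t 6.25
```

Emit:
move_arm([
  [[0, 0, 0.5, -0.01, -0.001, 0, 0.04], [0, 0, 1, -0.03, -0.003, 0, 0.04], [0, 0, 2, -0.06, -0.006, 0, 0.04], [0, 0, 3, -0.09, -0.0095, 0, 0.04], [0, 0, 3.5, -0.12, -0.0126, 0, 0.04], [0, 0, 4.1, -0.145, -0.015, 0, 0.04], [0, 0, 4.1, -0.153, -0.016, 0, 0.04], [0, 0, 4.1, -0.153, -0.016, 0, 0.04], [0, 0, 4.1, -0.153, -0.016, 0, 0.04]],
])

```text
t: 7.0
eef_pos: [0.4878, 0.2629, 0.2201]
ee_rot: [3.139, -0.002, -1.397]
force: [-0.0, -0.5, -4.5]
width: 0.0508
```

Run:
```python
from ov import *
delta(.4865,.267,.222,-1.397)
f,d=grab('side','s1'); grab('wrist','w3'); grab('top','t1')
x,y,_=monitor.get_state()['eef_pos']
a=ov('s1',*jar(x,y,-.29,z=.13),w=66,h=100)
b=ov('w3',*jar(x,y,-.29,z=.13),k=2,w=198,h=300)
c=np.hstack([a,b]); print(c.shape); cv2.imwrite('pics/c3.png',c)
```

```text
rot [ 0.14 -0.09  0.02] shift [-0.0043  0.0006 -0.0019] now [0.4878 0.2629 0.2201] [ 3.1391e+00 -1.6000e-03 -1.3967e+00] q [ 0.85  0.17 -0.26 -0.   -1.14 -0.67] F [-0.05 -0.47 -4.5 ] M [-0.005 -0.034 -0.059] w 0.0508 t 7.0
(600, 792, 3)
```

View pics/c3.png

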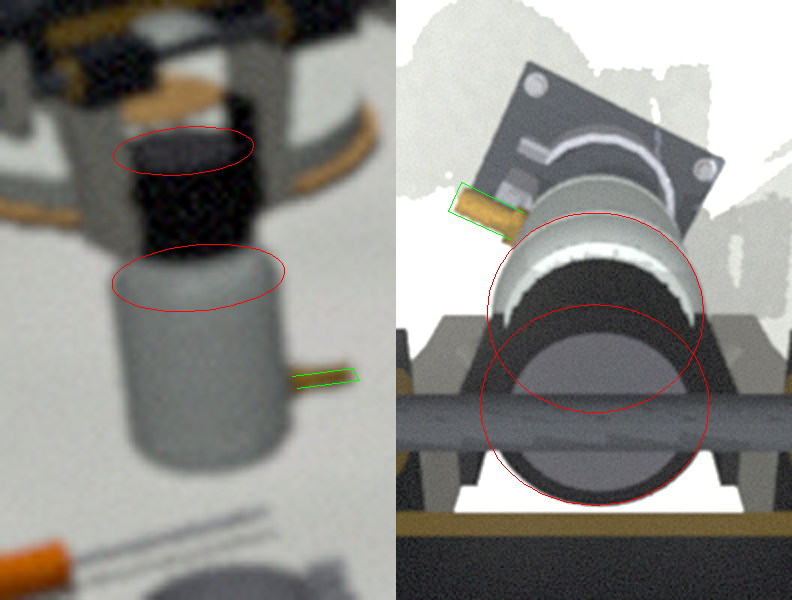

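The jar hangs upright in the grip with its nipple pointing along the slot. The cap centre sits about 1.3 mm toward tool -x of the TCP. I'll correct for that and lower it.

Emit:
move_arm([
  [[0.1, -0.1, 0, -0.003, 0.0006, 0.005, 0.04], [0.1, -0.1, 0, -0.003, 0.0006, 0.015, 0.04], [0.1, -0.1, 0, -0.003, 0.0006, 0.03, 0.04], [0.1, -0.1, 0, -0.003, 0.0006, 0.045, 0.04], [0.1, -0.1, 0, -0.003, 0.0006, 0.055, 0.04], [0.1, -0.1, 0, -0.003, 0.0006, 0.063, 0.04], [0.1, -0.1, 0, -0.003, 0.0006, 0.066, 0.04], [0.1, -0.1, 0, -0.003, 0.0006, 0.068, 0.04], [0.1, -0.1, 0, -0.003, 0.0006, 0.068, 0.04], [0.1, -0.1, 0, -0.003, 0.0006, 0.068, 0.04]],
])

```text
t: 7.98
eef_pos: [0.4877, 0.2667, 0.1541]
ee_rot: [-3.139, 0.002, -1.397]
force: [-0.3, 0.8, -3.1]
width: 0.0508
```

Run:
```python
from ov import *
delta(.4867,.2657,.0998,-1.397)
s=monitor.get_state(); x,y,z=s['eef_pos']; o=.0013; x-=o*.173;y+=o*.985
grab('wrist','w4'); grab('side','s2'); zb=z-.0918; print(zb)
b=ov('w4',*jar(x,y,-.29,z=zb),k=3,w=132,h=200)
j=jar(x,y,-.29,z=zb); B=brk(.4865,.267,-.29)
j[1].append((x,y,zb+.006,.033))
a=ov('s2',j[0],j[1]+B[1],j[2]+B[2],k=6,w=66,h=100)
cv2.imwrite('pics/c4.png',np.hstack([a,b]))
```

```text
rot [-0.15  0.12 -0.01] shift [0.0009 0.0013 0.0543] now [0.4877 0.2667 0.1541] [-3.1390e+00  2.1000e-03 -1.3972e+00] q [ 0.85  0.22 -0.36 -0.   -0.99 -0.68] F [-0.31  0.84 -3.09] M [ 0.003 -0.051  0.038] w 0.0508 t 7.9833
0.062297419520223454
```

View pics/c4.png

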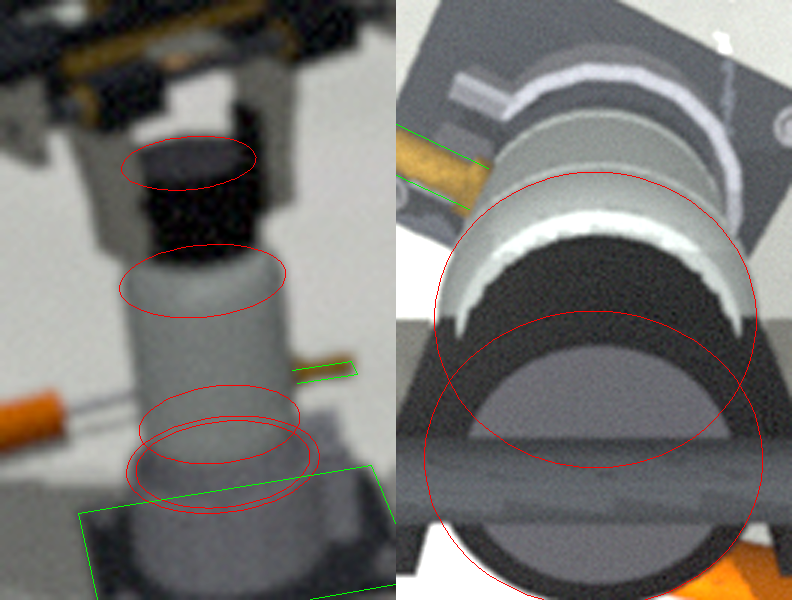

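Jar and cup stay concentric within about 1 mm in the side view, and the nipple lines up with the slot. I'll lower it in short steps.

Emit:
move_arm([
  [[-0.1, 0.1, 0, 0.0009, 0.0012, 0.003, 0.04], [-0.1, 0.1, 0, 0.0009, 0.0012, 0.006, 0.04], [-0.1, 0.1, 0, 0.0009, 0.0012, 0.009, 0.04], [-0.1, 0.1, 0, 0.0009, 0.0012, 0.012, 0.04], [-0.1, 0.1, 0, 0.0009, 0.0012, 0.015, 0.04], [-0.1, 0.1, 0, 0.0009, 0.0012, 0.018, 0.04], [-0.1, 0.1, 0, 0.0009, 0.0012, 0.021, 0.04]],
])

```text
t: 8.67
eef_pos: [0.4863, 0.2653, 0.1322]
ee_rot: [3.141, -0.0, -1.397]
force: [-0.7, -0.1, -3.9]
width: 0.051
```

Run:
```python
from h import *
delta(.4867,.2657,.0998,-1.397)
```

```text
rot [ 0.01 -0.01 -0.02] shift [-0.0003 -0.0005  0.0324] now [0.4863 0.2653 0.1322] [ 3.1414e+00 -1.0000e-04 -1.3974e+00] q [ 0.85  0.24 -0.39 -0.   -0.94 -0.68] F [-0.69 -0.12 -3.94] M [ 0.077 -0.043 -0.022] w 0.051 t 8.6667
```

Bottom is at about 0.040, inside the cup rim with no contact.

Emit:
move_arm([
  [[0, 0, 0, 0, 0, 0.003, 0.04], [0, 0, 0, 0, 0, 0.006, 0.04], [0, 0, 0, 0, 0, 0.009, 0.04], [0, 0, 0, 0, 0, 0.012, 0.04], [0, 0, 0, 0, 0, 0.014, 0.04], [0, 0, 0, 0, 0, 0.016, 0.04]],
])

```text
t: 9.17
eef_pos: [0.4863, 0.2653, 0.1163]
ee_rot: [3.142, -0.0, -1.397]
force: [-0.4, 0.3, -4.3]
width: 0.051
```

Emit:
move_arm([
  [[0, 0, 0, 0, 0, 0.002, 0.04], [0, 0, 0, 0, 0, 0.004, 0.04], [0, 0, 0, 0, 0, 0.006, 0.04], [0, 0, 0, 0, 0, 0.008, 0.04], [0, 0, 0, 0, 0, 0.01, 0.04], [0, 0, 0, 0, 0, 0.012, 0.04], [0, 0, 0, 0, 0, 0.012, 0.04]],
])

```text
t: 9.75
eef_pos: [0.4861, 0.2652, 0.1041]
ee_rot: [3.141, -0.0, -1.397]
force: [-0.9, -0.8, -3.5]
width: 0.0507
```

Run:
```python
from h import *
delta(.4867,.2657,.0998,-1.397)
```

```text
rot [ 0.03 -0.02 -0.02] shift [-0.0004 -0.0007  0.0043] now [0.4861 0.2652 0.1041] [ 3.1410e+00 -3.0000e-04 -1.3974e+00] q [ 0.85  0.27 -0.42 -0.   -0.88 -0.68] F [-0.86 -0.78 -3.52] M [ 0.063  0.006 -0.004] w 0.0507 t 9.75
```

Emit:
move_arm([
  [[0, 0, 0, 0, 0, 0.001, 0.04], [0, 0, 0, 0, 0, 0.002, 0.04], [0, 0, 0, 0, 0, 0.003, 0.04], [0, 0, 0, 0, 0, 0.003, 0.04]],
])

```text
t: 10.08
eef_pos: [0.4863, 0.2653, 0.1014]
ee_rot: [3.141, -0.0, -1.397]
force: [-0.6, 0.1, -4.5]
width: 0.0509
```

Emit:
move_arm([
  [[0, 0, 0, 0, 0, 0.0005, 0.04], [0, 0, 0, 0, 0, 0.001, 0.04], [0, 0, 0, 0, 0, 0.001, 0.04]],
])

```text
t: 10.33
eef_pos: [0.4863, 0.2653, 0.1005]
ee_rot: [3.142, -0.0, -1.397]
force: [-0.4, -0.5, -3.9]
width: 0.0511
```

Run:
```python
from h import *
delta(.4867,.2657,.0998,-1.397)
```

```text
rot [ 0.   -0.   -0.02] shift [-0.0003 -0.0005  0.0007] now [0.4863 0.2653 0.1005] [ 3.1415 -0.     -1.3974] q [ 0.85  0.28 -0.42 -0.   -0.87 -0.68] F [-0.38 -0.45 -3.86] M [ 0.029 -0.034  0.048] w 0.0511 t 10.3333
```

Emit:
move_arm([
  [[0, 0, 0, 0, 0, 0.0005, 0.04], [0, 0, 0, 0, 0, 0.001, 0.04], [0, 0, 0, 0, 0, 0.001, 0.04]],
])

```text
t: 10.58
eef_pos: [0.4865, 0.2656, 0.0999]
ee_rot: [-3.141, 0.0, -1.397]
force: [-1.0, 0.4, -1.1]
width: 0.0509
```

Emit:
move_arm([
  [[0, 0, 0, 0, 0, 0.0005, 0.04], [0, 0, 0, 0, 0, 0.0008, 0.04], [0, 0, 0, 0, 0, 0.0008, 0.04]],
])

```text
t: 10.83
eef_pos: [0.4867, 0.2659, 0.0997]
ee_rot: [-3.14, 0.001, -1.397]
force: [-2.3, 0.9, 5.0]
width: 0.0509
```

The floor contact came at TCP z = 0.0997, right where home was predicted, and the weight is now carried by the bracket. Starting the unscrewing: 30° first, rising 2.7 mm/rad.

Emit:
move_arm([
  [[0, 0, -3, 0, 0, -0.0001, 0.04], [0, 0, -6, 0, -0.0001, -0.0002, 0.04], [0, 0, -9, 0, -0.0002, -0.0003, 0.04], [0, 0, -12, 0, -0.0002, -0.0005, 0.04], [0, 0, -15, 0, -0.0003, -0.0006, 0.04], [0, 0, -18, 0, -0.0004, -0.0008, 0.04], [0, 0, -21, -0.0001, -0.0005, -0.0009, 0.04], [0, 0, -24, -0.0001, -0.0005, -0.0011, 0.04], [0, 0, -27, -0.0001, -0.0006, -0.0012, 0.04], [0, 0, -30, -0.0002, -0.0006, -0.0014, 0.04], [0, 0, -30, -0.0002, -0.0006, -0.0014, 0.04]],
], force=60)

```text
t: 11.75
eef_pos: [0.4879, 0.2662, 0.1009]
ee_rot: [-3.139, -0.0, -0.871]
force: [1.6, 1.1, 0.9]
width: 0.0508
```

Run:
```python
from h import *
delta(.4867,.2657,.0998,-1.397)
```

```text
rot [-1.300e-01  1.000e-02  3.013e+01] shift [-0.0004  0.0012  0.0011] now [0.4879 0.2662 0.1009] [-3.1394e+00 -4.0000e-04 -8.7110e-01] q [ 0.85  0.28 -0.42  0.   -0.87 -0.15] F [1.55 1.12 0.91] M [ 0.094 -0.742  0.016] w 0.0508 t 11.75
```

Run:
```python
from ov import *
grab('wrist','w5'); grab('top','t2')
a=ov('w5',*jar(.4867,.267,-.29,z=.008,capz=.1245),k=2,w=198,h=300)
j=jar(.4867,.267,-.29,z=.008,capz=.1245);B=brk(.4865,.267,-.29)
b=ov('t2',j[0],B[1],j[2]+B[2],k=6,w=66,h=100)
cv2.imwrite('pics/c5.png',np.hstack([a,b]))
```

```text
(no output)
```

View pics/c5.png

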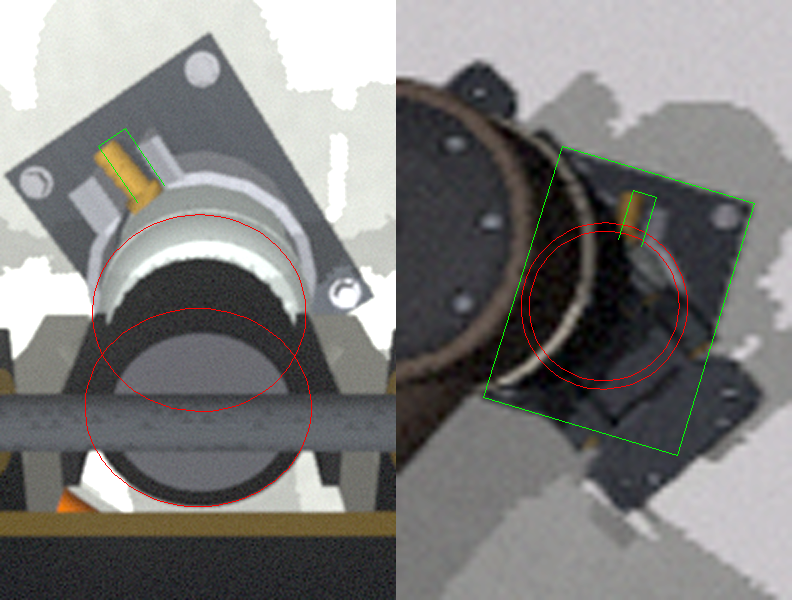

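The nipple sits in the slot against one cheek: the jar took up its play of about 0.13 rad, so the cap has turned about 0.4 rad on it. Continuing.

Emit:
move_arm([
  [[0, 0, -3, 0, 0, -0.0001, 0.04], [0, 0, -6, 0, -0.0001, -0.0003, 0.04], [0, 0, -9, 0, -0.0002, -0.0004, 0.04], [0, 0, -12, 0, -0.0002, -0.0006, 0.04], [0, 0, -15, 0, -0.0003, -0.0007, 0.04], [0, 0, -18, 0, -0.0004, -0.0008, 0.04]],
])

```text
t: 12.35
eef_pos: [0.4877, 0.2666, 0.1016]
ee_rot: [-3.14, -0.0, -0.559]
force: [0.0, 1.0, 3.1]
width: 0.0506
```

Run:
```python
from h import *
delta(.4867,.2657,.0998,-1.397)
```

```text
rot [-1.100e-01  2.000e-02  4.803e+01] shift [-0.0004  0.0014  0.0018] now [0.4877 0.2666 0.1016] [-3.1398e+00 -4.0000e-04 -5.5870e-01] q [ 0.85  0.28 -0.42  0.   -0.87  0.16] F [0.01 1.02 3.09] M [ 0.557 -0.115 -0.14 ] w 0.0506 t 12.35
```

Emit:
move_arm([
  [[0, 0, -3, 0, 0, -0.0001, 0.04], [0, 0, -6, 0, -0.0001, -0.0003, 0.04], [0, 0, -9, 0, -0.0002, -0.0004, 0.04], [0, 0, -12, 0, -0.0002, -0.0006, 0.04], [0, 0, -15, 0, -0.0003, -0.0007, 0.04], [0, 0, -18, 0, -0.0004, -0.0008, 0.04], [0, 0, -21, -0.0001, -0.0005, -0.001, 0.04], [0, 0, -23, -0.0001, -0.0005, -0.0011, 0.04], [0, 0, -23, -0.0001, -0.0005, -0.0011, 0.04]],
])

```text
t: 13.1
eef_pos: [0.4873, 0.2664, 0.1022]
ee_rot: [3.142, 0.0, -0.158]
force: [-0.0, 0.9, 2.3]
width: 0.0505
```

Run:
```python
from h import *
delta(.4867,.2657,.0998,-1.397)
```

```text
rot [ 0.    0.   70.98] shift [-0.0005  0.0008  0.0024] now [0.4873 0.2664 0.1022] [ 3.1416  0.     -0.1581] q [ 0.85  0.28 -0.42 -0.   -0.88  0.56] F [-0.04  0.89  2.27] M [-0.028  0.072 -0.015] w 0.0505 t 13.1
```

Turned 1.24 rad in all (about 1.1 relative to the jar). Now a small lift while watching the weight.

Emit:
move_arm([
  [[0, 0, 0, 0, 0, -0.001, 0.04], [0, 0, 0, 0, 0, -0.002, 0.04], [0, 0, 0, 0, 0, -0.003, 0.04], [0, 0, 0, 0, 0, -0.004, 0.04], [0, 0, 0, 0, 0, -0.004, 0.04], [0, 0, 0, 0, 0, -0.004, 0.04]],
])

```text
t: 13.6
eef_pos: [0.4873, 0.2663, 0.1061]
ee_rot: [3.142, 0.0, -0.159]
force: [-0.3, 0.3, -1.0]
width: 0.051
```

Run:
```python
from h import *
for i in range(3): viewer.grab_frame('top'); print(monitor.get_state()['force'])
delta(.4867,.2657,.0998,-1.397)
```

```text
[-0.22352229 -0.37163422 -0.32955662]
[-0.45683217  0.24349295  0.06813626]
[ 0.33996312 -0.49763586 -0.81505537]
rot [1.000e-02 0.000e+00 7.097e+01] shift [-0.0005  0.0007  0.0062] now [0.4873 0.2663 0.106 ] [ 3.1414e+00  2.0000e-04 -1.5840e-01] q [ 0.85  0.27 -0.41 -0.   -0.88  0.56] F [ 0.34 -0.5  -0.82] M [-0.036 -0.051 -0.027] w 0.0504 t 13.75
```

The load is only about 0.5 N, the cap alone, so the thread has let go. Lifting straight up until the edge is about 15 mm above the rim.

Emit:
move_arm([
  [[0, 0, 0, 0, 0, -0.003, 0.04], [0, 0, 0, 0, 0, -0.006, 0.04], [0, 0, 0, 0, 0, -0.009, 0.04], [0, 0, 0, 0, 0, -0.012, 0.04], [0, 0, 0, 0, 0, -0.015, 0.04], [0, 0, 0, 0, 0, -0.018, 0.04], [0, 0, 0, 0, 0, -0.021, 0.04], [0, 0, 0, 0, 0, -0.024, 0.04], [0, 0, 0, 0, 0, -0.026, 0.04], [0, 0, 0, 0, 0, -0.026, 0.04], [0, 0, 0, 0, 0, -0.026, 0.04], [0, 0, 0, 0, 0, -0.026, 0.04]],
])

```text
t: 14.75
eef_pos: [0.4873, 0.2663, 0.1319]
ee_rot: [3.141, 0.0, -0.158]
force: [-0.1, 0.2, -1.2]
width: 0.0511
```

Run:
```python
from ov import *
delta(.4867,.2657,.0998,-1.397)
grab('wrist','w6'); grab('side','s3')
a=ov('s3',(.4867,.267,.09),[],[],k=6,w=66,h=100)
b=ov('w6',*jar(.4867,.267,-.17,z=.008,capz=.156),k=2,w=198,h=300)
cv2.imwrite('pics/c6.png',np.hstack([a,b]))
```

```text
rot [1.000e-02 0.000e+00 7.097e+01] shift [-0.0005  0.0007  0.0321] now [0.4873 0.2663 0.1319] [ 3.1414e+00  2.0000e-04 -1.5830e-01] q [ 0.85  0.25 -0.38 -0.   -0.94  0.56] F [-0.09  0.16 -1.24] M [-0.038  0.02   0.032] w 0.0511 t 14.75
```

View pics/c6.png

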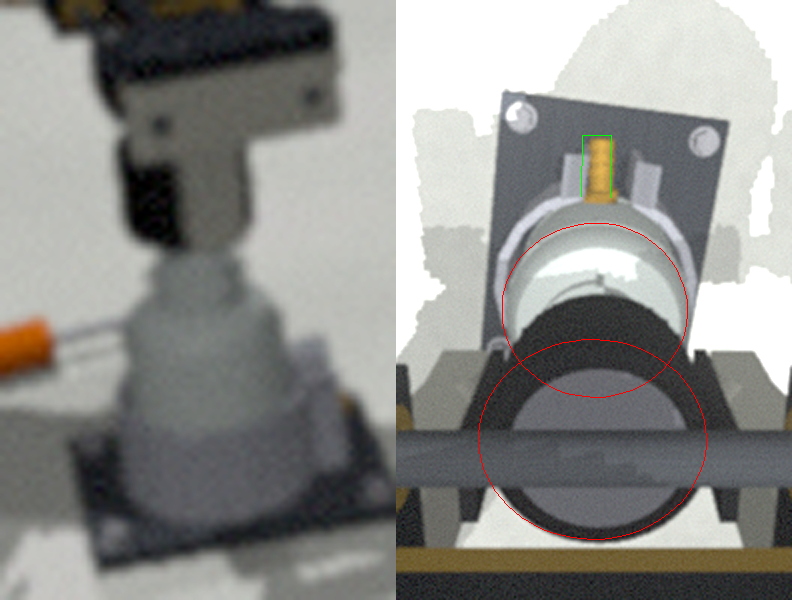

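The jar is home in the cup with its neck open and its nipple in the slot (wrist picture (600,170)). The cap is level and clear above the mouth. Handing in.

Run:
```python
from h import *
print(arm.job_done())
```

```text
the job is handed in; nothing more can be done
None
```

The job was handed in at about 15 s of the 51 s allowed; no verdict was reported. The white jar stands home in the bracket with its outlet in the slot, and the cap is still gripped above the open mouth.

- **Placing:** I carried the jar by its tight cap and lowered it into the cup. It touched the floor at tool height 0.0997 m against a predicted 0.0998 m. The force reading then rose to about 5 N of push.
- **Unscrewing:** I turned the cap 1.24 rad anticlockwise while raising it with the thread. That is about 1.1 rad relative to the jar, which took up roughly 0.13 rad of play first. The turning moment I read partway through was only 0.14 N m, below the stated 0.3 to 0.6 N m. The lift showed the thread had let go.
- **Last checks:** On the lift the load fell to about 0.5–1 N, which is the cap alone, so the jar stayed behind. The final pictures show the jar in the cup, the nipple in the slot against one cheek (about 6 mm from the middle, where 12 mm is allowed) and the cap level. By calculation its lower edge is about 15 mm above the rim.
- **Not measured:** I did not check the positions of the roller, screwdriver and scraper at the end. The arm never worked near them at low height.

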